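# Put the tea infuser away in the sprung tray of the pantry organiser

### The job

Put the tea infuser away in the wooden organiser, whose tray hangs half shut on its safety notch: press the steel release key on the sloping front so that the tray springs out, set the infuser gently down inside, and push the tray back in, past the first half-shut click, until it clicks fully home and stays shut by itself. Never push on the tray with more than 20 N (two kilograms), and leave everything else on the worktop where it stands.

Things in the scene. Friction and masses are not known exactly. Their poses are not given: they have to be found in the camera images.
- organiser: Pale wooden organiser, fixed; 198 deep (x) x 210 wide (y) mm, origin at the centre of its underside, front faces its own -x. The tray comes out low at the front. Above the tray the front slopes back at 35 degrees, from 70 mm up at x = -98 to 119 mm up at x = -28. The housing over the tray leaves 65 mm of height above the worktop
- shelf_edge (a point): Middle of the lower front edge of the organiser's top shelf, 190 mm above the worktop, at x = -65 mm of the organiser; the shelf is 14 mm thick, 220 mm wide, carries a tin and a pot, and reaches back from here. It overhangs the slope, so a tool held vertical over the key strikes it: lean the tool's rear towards the front (-x) by about 35 degrees, square to the slope
- key_top (a point): Centre of the top of the steel release key, a flat plate 50 mm wide (y) x 28 mm up the slope, 12 mm proud of it, alone on the slope, about 100 mm above the worktop. The point's z axis points straight out of the slope (35 degrees from vertical, towards the front); the key is pressed along -z and the point moves with it
- key (a joint): Travel of the release key in m: 0 = up, 0.008 = fully down (end stop). It is sprung: about 1.6 N at first, about 5.5 N fully down, plus a little friction. The tray is let go somewhere past 0.003, safely at the end stop. The key dips and pops up again by itself when the tray clicks
- tray (a joint): How far the tray is out, in m: 0.08 = fully out, 0.026 = held on the safety notch (start). Home is at an adjustable strike that cannot be seen: anywhere from -0.004 to 0.010, differs each time. A spring drives it outward (about 2 N out, 5 N in). Pushed in, it clicks at 0.026, then at home; 10 mm before each click the push rises by 2 to 3 N. End stop 2.5 mm past home. Not clicked, it springs back
- tray_front (a point): Centre of the flat outer face of the tray's wooden front (192 wide x 54 high x 10 mm thick, from 8 to 62 mm above the worktop); the point is 35 mm up, its x axis points into the organiser, the way the tray is pushed in. Moves with the tray. Because of the slope above, push it with the tool leaning back some 20 degrees
- tray_well (a point): Point on the tray's inner floor (12 mm above the worktop), midway across, 45 mm behind the outer face of its front. Moves with the tray; same axes as tray_front. Inside, the tray is 162 mm wide (y) and its side walls stand 38 mm above the floor; with the tray out, the open part reaches from 35 mm before to 35 mm behind this point (x)
- infuser_center (a point): Centre of the tea infuser, a closed steel ball of 40 mm diameter with a flat foot (its centre is 18 mm above what it stands on) and a small bead on top, 42 mm high in all, about 60 g. It stands loose on the saucer
- saucer: White ceramic saucer, 130 mm across, 18 mm high, inner floor 5 mm above the worktop and flat for about 40 mm from the middle, then rising to the rim; origin at the centre of its underside. Loose
- carafe: Empty glass carafe, 90 mm wide, 200 mm high, origin under its centre. Bystander
- lunch_box: Teal plastic lunch box with side latches, 184 x 126 x 60 mm, origin under its centre. Bystander
- jar: Squat glass jar with a lid, 66 mm across, 85 mm high, origin under its centre. Bystander
- dipper: Wooden honey dipper lying along its x axis, 155 mm long, 26 mm thick at the head, origin under its middle. Bystander

How it is judged:
By the outcome, as a careful person would: the job done as asked, in the order asked, and still so for the second after the job is handed in, with the robot touching nothing.
It also fails if it takes over 66 s, if anything falls off the work surface, if the arm or the gripper's body presses on something with over 40 N, if the wrist force passes 120 N, or if a joint passes its speed limit or range.

### The arm

A 6-joint arm with a two-finger parallel gripper is mounted at the origin on the work surface. World frame = base frame: x ahead of the robot, y to its left, z up, the work surface at z = 0. Lengths are in m, angles in rad, forces in N, time in s.
With the tool pointing down it reaches from about 0.35 to 0.975 m from the base axis. Payload 4.9 kg.
Tool frame: the origin (TCP) lies midway between the tips of the shut fingers; the grasp point (between the pads) lies 19 mm behind it; z points along the fingers, y is the line along which they close (so a half turn about z gives the same grasp; the last joint's range is limited). The gripper opens to 85 mm and grips with 20 to 120 N. Pads are 22 mm wide; open, the fingers measure 114 mm over their backs; the gripper's body (76 mm by 85 mm) begins 54 mm behind the grasp point. The pads swing forward as they close: fully open they stand 13 mm farther back than shut.
Start: joints at [1.091, 0.053, 1.613, -0, 1.476, -0.119], TCP at [0.221, 0.585, 0.231] pointing down, gripper open.
Joint ranges: [-3.01, 3.01], [-1.01, 2.22], [0.06, 2.58], [-1.02, 4.17], [0.09, 2.62], [-3.14, 3.14]. Speed limits (rad/s): [2.57, 2.57, 3.14, 3.14, 3.14, 3.14].

### API

Orientations are given as a unit quaternion [w, x, y, z].
In Python, from plant import * gives the robot as it stands.
- The arm moves only by the tool jog_arm, never from a script. Its argument "targets" is a list of rows, each a list of 3 entries, a list of its own where there are three numbers: the shift along the tool's x, y, z in units of 25 mm (1.0 is 25 mm), then the turn, a rotation vector about the tool's x, y, z in units of 8 degrees (1.0 is 8 degrees), then the opening in per cent of the stroke, from 0 (shut) to 100 (fully open). A call has 1 to 8 rows; each row is the pose to reach, as a shift and turn from the pose commanded when the call began, along the tool's axes at that moment; what a row does not reach only later rows make up. A row lasts 1/8 s, in which the tool goes at most 62.5 mm and 10.7 degrees, less where a joint would pass 70% of its speed; a pose out of reach is approached as far as the arm can. A call with a gripper value outside its range is refused whole. The fingers move at their own pace and stop on an object; the grip force is fixed at half the most. Time passes only in rows, so rows that repeat a pose let the fingers close. It gives the time, the measured TCP pose, the force, the opening and the grip force at its end, in the units of the state.
- state(): the state, without advancing time (a new reading comes with each control period).
- grab_frame(name): name is "scene" or "top"; returns (picture, depth): 480x640x3 uint8, red, green, blue; 480x640 float32, m along the optical axis (not along the pixel's ray), 0 where there is no reading.
- camera_params(name): a dict with "fovy" (degrees; the focal length in pixels is half the picture's height over the tangent of half this angle, whatever the lens; pixels are square), "cx", "cy" (the principal point, pixels), "rvec" (rotation vector, rad) and "tvec" (3), from world to camera coordinates, as OpenCV has them. Camera axes: x right, y down, z forward; pixel columns grow to the right and rows downward; lengths in m; the calibration is good to about 2 mm. A picture is of the moment at which its call begins. camera_params takes no time and is no camera call.
- job_done(): hands the job in; it is judged then, once.
The state is a dict: "time": time; "joint_pos": joint angles; "joint_vel": joint speeds; "joint_efforts": joint torques, N m; "tool_pos": TCP position; "tool_rot": TCP orientation; "contact_force": force on the tool from outside, world axes, zero at the start; "ft_torque": the same for the moment, N m; "gripper_width": opening from 0.0 (shut) to 1.0 (fully open); "grasp_force": force on a finger pad.
Only numpy, scipy, OpenCV 4.12 (cv2) and the standard library are available. Lean on these libraries where they do the work, as an engineer would, in place of code of your own. Each camera call takes 0.05 s, during which the arm holds its last target. There are 200 camera calls.

## Working session

There is one attempt and no reset: what is moved stays moved. The work goes in short steps, Python scripts to look and compute and a tool call to move; the robot and the scene stay as the last step left them, time stands still between calls to the robot, and variables do not carry over. Pictures are saved under pics/ and viewed, at most 10 in all, crops included, and the job is handed in when it is done.

Besides the shell and the picture viewer there is one more tool, called in YAML: its name, and indented under it one key for each argument. jog_arm: Moves the arm, as the interface text tells. Its arguments: {"type":"object","properties":{"targets":{"type":"array"}},"required":["targets"]}

```bash
mkdir -p pics; python3 - <<'E'
from plant import *
import cv2,numpy as np
for n in("scene","top"):
    p,d=grab_frame(n); cv2.imwrite(f"pics/{n}0.png",p[:,:,::-1]); np.save(f"{n}0.npy",d); print(camera_params(n))
s=state();print(s)
E
```

```text
{'fovy': 57.55945079886284, 'cx': 320.726759739692, 'cy': 240.2636210900522, 'rvec': array([ 2.34982647,  0.48696214, -0.19762699]), 'tvec': array([-0.50142328, -0.06816437,  1.2553224 ])}
{'fovy': 44.43308492575096, 'cx': 324.50540658767744, 'cy': 248.5071421495566, 'rvec': array([ 2.16078052, -2.05728133,  0.22281614]), 'tvec': array([-0.03428622,  0.57422108,  1.23055126])}
{'time': 0.1, 'joint_pos': array([ 1.09098450e+00,  5.33078689e-02,  1.61417523e+00,  3.08680000e-06,
        1.47596400e+00, -1.19008676e-01]), 'joint_vel': array([ 0.00029662, -0.00155609, -0.00297858,  0.00082086, -0.00081735,
        0.00069336]), 'joint_efforts': array([ 9.88986267e-05, -3.94905889e+01, -3.71363246e+01, -1.14358388e-04,
        3.98601580e-03,  1.64346454e-05]), 'tool_pos': array([0.22038398, 0.58425545, 0.23016431]), 'tool_rot': array([-2.74958011e-04,  1.79424715e-01,  9.83771270e-01, -8.85516159e-04]), 'contact_force': array([0.99470524, 0.34481588, 0.56201105]), 'ft_torque': array([-0.00501588,  0.01152577, -0.00412083]), 'grasp_force': 0.0, 'gripper_width': 1.0016706789055958}
```

View pics/scene0.png

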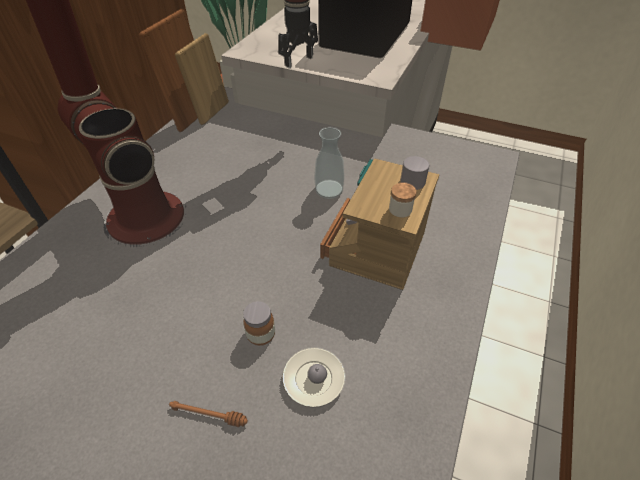

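View pics/top0.png

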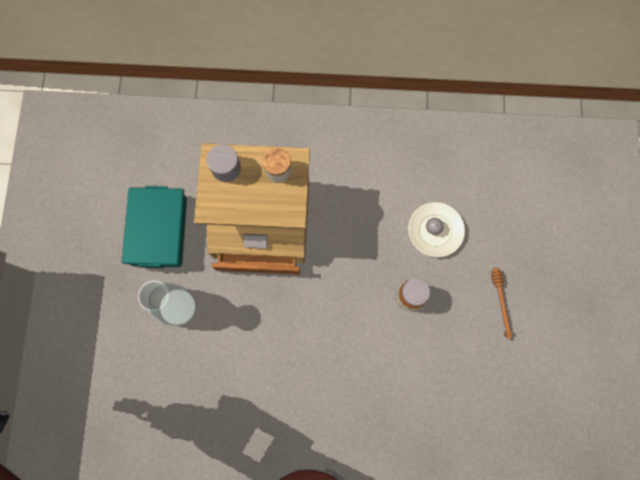

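The scene view shows the organiser with its half-open tray, the jar, the saucer with the infuser, and the dipper. In the top view the key is at about (256,241), the tray front at (256,267), the infuser at (434,227), the jar at (415,293), and the carafe at (170,300).

```bash
cat > h.py <<'E'
import numpy as np,cv2
from plant import *
from scipy.spatial.transform import Rotation as R
def cam(n):
    c=camera_params(n); f=240/np.tan(np.radians(c['fovy']/2))
    return f,c['cx'],c['cy'],R.from_rotvec(c['rvec']).as_matrix(),np.array(c['tvec'])
def world(n,u,v,d):
    f,cx,cy,M,t=cam(n); p=np.stack([(u-cx)/f*d,(v-cy)/f*d,d+0*u],-1); return (p-t)@M
def cloud(n,d):
    v,u=np.mgrid[:480,:640].astype(float); return world(n,u,v,d)
def ray(n,u,v,z):  # intersect pixel ray with plane z
    f,cx,cy,M,t=cam(n); o=-M.T@t; r=M.T@np.array([(u-cx)/f,(v-cy)/f,1]); return o+r*(z-o[2])/r[2]
def proj(n,p):
    f,cx,cy,M,t=cam(n); q=np.atleast_2d(p)@M.T+t; return np.c_[q[:,0]/q[:,2]*f+cx,q[:,1]/q[:,2]*f+cy]
E
python3 - <<'E'
from h import *
np.set_printoptions(precision=4,suppress=True)
d=np.load('top0.npy');W=cloud('top',d)
for u,v in [(256,241),(240,267),(256,267),(280,267),(434,227),(415,293),(100,350),(400,400),(230,195),(290,195),(155,225),(500,300),(436,240)]: print((u,v),W[v,u],d[v,u])
im=cv2.imread('pics/top0.png')
a=cv2.resize(im[130:290,180:340],(600,600),interpolation=2); cv2.imwrite('pics/c1.png',a)
E
```

```text
(256, 241) [0.576  0.1405 0.1001] 1.2542562
(240, 267) [0.5254 0.1766 0.0576] 1.2853665
(256, 267) [0.5267 0.1413 0.06  ] 1.283068
(280, 267) [0.5293 0.089  0.0602] 1.2831265
(434, 227) [ 0.6413 -0.2499  0.0405] 1.3238983
(415, 293) [ 0.4833 -0.203   0.0834] 1.2490432
(100, 350) [0.3336 0.4797 0.0019] 1.3014666
(400, 400) [ 0.2586 -0.1861  0.0057] 1.2780366
(230, 195) [0.644  0.1859 0.2034] 1.1677021
(290, 195) [0.6515 0.0672 0.1984] 1.1734614
(155, 225) [0.6098 0.3714 0.0607] 1.3011695
(500, 300) [ 0.4862 -0.4027  0.0191] 1.3113667
(436, 240) [ 0.6206 -0.2619  0.0023] 1.3567749
```

View pics/c1.png

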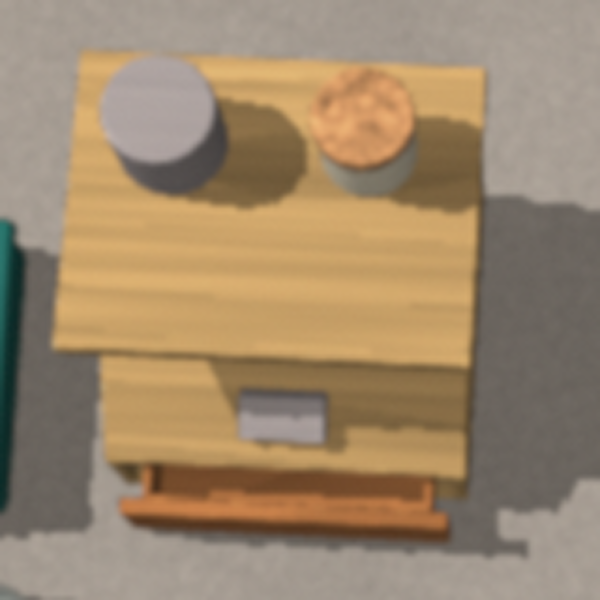

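The crop shows the shelf front corners at (53,348) and (470,366), the slope's lower edge at (107,463)–(467,478), the key top at about (238–327, 392–440), and the tray front's top edge at (120,503)–(447,517).

```bash
python3 - <<'E'
from h import *
from scipy.optimize import least_squares
np.set_printoptions(precision=4,suppress=True)
c=lambda a:np.array(a)/3.75+[180,130]-0.37
loc=np.array([[-.065,.11,.204],[-.065,-.11,.204],[-.098,.105,.07],[-.098,-.105,.07]])
px=c([[53,348],[470,366],[107,463],[467,478]])
def T(q,l): 
    a=q[2];l=np.atleast_2d(l);return np.c_[q[0]+l[:,0]*np.cos(a)-l[:,1]*np.sin(a),q[1]+l[:,0]*np.sin(a)+l[:,1]*np.cos(a),l[:,2]]
s=least_squares(lambda q:(proj('top',T(q,loc))-px).ravel(),[.65,.13,0]);q=s.x;print(q,np.degrees(q[2]),s.fun)
def inv(w):
    a=q[2];w=np.atleast_2d(w)-[q[0],q[1],0];return np.c_[w[:,0]*np.cos(a)+w[:,1]*np.sin(a),-w[:,0]*np.sin(a)+w[:,1]*np.cos(a),w[:,2]]
# tray front top outer edge
for p in c([[120,509],[447,522]]): print('tray',inv(ray('top',*p,.062)))
d=np.load('top0.npy');W=cloud('top',d)
L=inv(W.reshape(-1,3)).reshape(480,640,3)
# key pixels: height above slope
n=np.array([-np.sin(np.radians(35)),0,np.cos(np.radians(35))])
h=(L-[-.098,0,.07])@n
m=(h>.008)&(h<.016)&(L[...,0]>-.1)&(L[...,0]<-.03)&(abs(L[...,1])<.09)&(L[...,2]>.07)&(L[...,2]<.14)
P=L[m];print(m.sum(),P.min(0),P.max(0),np.median(P,0),np.median(h[m]))
m2=(abs(h)<.006)&(L[...,0]>-.09)&(L[...,0]<-.05)&(abs(L[...,1])<.09);print('slope off',np.median(h[m2]))
m=(abs(L[...,2]-.06)<.008)&(L[...,0]<-.1)&(L[...,0]>-.16)&(abs(L[...,1])<.08);print('trayfront x range',np.percentile(L[m][:,0],[1,10,50,90,99]))
for n_ in('scene','top'):
    W=cloud(n_,np.load(n_+'0.npy'));g=np.linalg.norm(W[...,:2]-[.64,-.25],axis=-1)
    b=W[(g<.045)&(W[...,2]>.012)&(W[...,2]<.06)]
    s=least_squares(lambda o:np.linalg.norm(b-o,axis=1)-.02,[.64,-.25,.023],loss='soft_l1',f_scale=.002);print(n_,'ball',len(b),s.x)
    r=W[(g<.1)&(W[...,2]>.012)&(W[...,2]<.022)&(g>.045)]; 
    print('saucer',(r.min(0)+r.max(0))/2,np.ptp(r,axis=0))
    f=W[(g>.1)&(g<.2)&(abs(W[...,2])<.01)];print('table',np.median(f[:,2]))
    j=W[(np.linalg.norm(W[...,:2]-[.48,-.2],axis=-1)<.06)&(W[...,2]>.03)];print('jar',(j.min(0)+j.max(0))/2)
print('px ball',ray('top',434,227,.023))
print(T(q,[[-.065,0,0]]))
E
```

```text
[0.6495 0.1429 0.0066] 0.37665047200817137 [-0.1016  0.1755  0.5159  0.0581 -0.4191 -0.1667 -0.04   -0.1085]
tray [[-0.1237  0.0959  0.062 ]]
tray [[-0.1232 -0.0945  0.062 ]]
261 [-0.0859 -0.0237  0.0902] [-0.0602  0.0262  0.1117] [-0.0735  0.0007  0.1009] 0.010828319972632451
slope off -0.0008887707275289208
trayfront x range [-0.1269 -0.1262 -0.1223 -0.1175 -0.1145]
scene ball 369 [ 0.648  -0.2529  0.0225]
saucer [ 0.6424 -0.2591  0.0168] [0.1279 0.1296 0.0096]
table -0.0005870641404686897
jar [ 0.4895 -0.2091  0.0597]
top ball 294 [ 0.6483 -0.2518  0.0212]
saucer [ 0.6431 -0.2599  0.0169] [0.1275 0.1266 0.0099]
table -0.001228288878939104
jar [ 0.4858 -0.2021  0.0606]
px ball [ 0.6459 -0.2532  0.023 ]
[[0.5845 0.1424 0.    ]]
```

```bash
cat >> h.py <<'E'
np.set_printoptions(precision=4,suppress=True)
Q=np.array([.6495,.1429,.0066])
def org(l):
    a=Q[2];return np.array([Q[0]+l[0]*np.cos(a)-l[1]*np.sin(a),Q[1]+l[0]*np.sin(a)+l[1]*np.cos(a),l[2]])
def lean(deg,yaw=Q[2]):  # tool y = organiser y, z down leaning, rear towards -x
    t=np.radians(deg); z=[np.sin(t),0,-np.cos(t)]; x=[-np.cos(t),0,-np.sin(t)]
    return R.from_euler('z',yaw)*R.from_matrix(np.array([x,[0,1,0],z]).T)
def rows(*tg,s=None):
    s=s or state();w=s['tool_rot'];r0=R.from_quat([w[1],w[2],w[3],w[0]])
    for p,r in tg:
        print('shift',np.round(r0.inv().apply(np.array(p)-s['tool_pos'])/.025,2),'turn',np.round(np.degrees((r0.inv()*r).as_rotvec())/8,2))
K=org([-.0735,.0007,.101]); N=-lean(35).as_matrix()[:,2]
E
python3 - <<'E'
from h import *
s=state();w=s['tool_rot'];r0=R.from_quat([w[1],w[2],w[3],w[0]])
print(r0.as_matrix())
print('carafe',ray('top',178,307,0),ray('top',155,296,.2))
rows(([.25,.5,.33],r0),([.46,.15,.29],lean(20)),(K+.1*N,lean(35)),(K+.015*N,lean(35)))
print(K,K+.1*N)
E
```

```text
[[-0.9356  0.353  -0.0009]
 [ 0.353   0.9356 -0.0016]
 [ 0.0002 -0.0018 -1.    ]]
carafe [0.4373 0.3175 0.    ] [0.4361 0.3136 0.2   ]
shift [-2.3  -2.74 -3.99] turn [0. 0. 0.]
shift [-15.1  -12.87  -2.37] turn [-0.47 -2.48 -2.6 ]
shift [-17.4  -12.31   1.91] turn [-0.82 -4.33 -2.54]
shift [-19.22 -11.6    4.69] turn [-0.82 -4.33 -2.54]
[0.576  0.1431 0.101 ] [0.5186 0.1427 0.1829]
```

jog_arm:
  targets:
    - [[-2.3,-2.7,-4],[0,0,0],0]
    - [[-2.3,-2.7,-4],[0,0,0],0]
    - [[-15.1,-12.9,-2.4],[-0.5,-2.5,-2.6],0]
    - [[-15.1,-12.9,-2.4],[-0.5,-2.5,-2.6],0]
    - [[-15.1,-12.9,-2.4],[-0.5,-2.5,-2.6],0]
    - [[-15.1,-12.9,-2.4],[-0.5,-2.5,-2.6],0]
    - [[-15.1,-12.9,-2.4],[-0.5,-2.5,-2.6],0]
    - [[-15.1,-12.9,-2.4],[-0.5,-2.5,-2.6],0]

```text
time: 1.1
tool_pos: [0.4393, 0.1833, 0.2942]
tool_rot: [0.176, -0.003, 0.984, 0.003]
contact_force: [0.9, -0.0, -0.1]
gripper_width: 0.003
grasp_force: 0.0
```

```bash
python3 - <<'E'
from h import *
s=state();print(s['time'],s['tool_pos'],s['joint_pos'],s['joint_vel'])
rows((K+.1*N,lean(35)),(K+.015*N,lean(35)))
E
```

```text
1.1 [0.4393 0.1833 0.2942] [ 0.2943 -0.5867  2.0615 -0.0967  1.3255 -1.2759] [-1.2959 -0.0273  0.0836  0.4295 -0.2095 -1.2892]
shift [-1.42 -1.67  5.26] turn [ 0.04 -1.84 -0.01]
shift [-2.28 -1.69  8.55] turn [ 0.04 -1.84 -0.01]
```

jog_arm:
  targets:
    - [[0,0,0],[0,0,0],0]
    - [[0,0,0],[0,0,0],0]

```text
time: 1.35
tool_pos: [0.4389, 0.185, 0.2942]
tool_rot: [0.176, -0.003, 0.984, 0.003]
contact_force: [-1.2, 0.3, -0.7]
gripper_width: -0.001
grasp_force: 0.0
```

```bash
python3 - <<'E'
from h import *
s=state();print(s['time'],s['tool_pos'],s['joint_pos'],s['joint_vel'])
rows((K+.1*N,lean(35)),(K+.015*N,lean(35)))
E
```

```text
1.35 [0.4389 0.185  0.2942] [ 0.2988 -0.5846  2.0598 -0.0982  1.3269 -1.2697] [ 0.047   0.0032 -0.0071 -0.0013  0.0012 -0.0027]
shift [-1.45 -1.73  5.27] turn [ 0.03 -1.85 -0.02]
shift [-2.32 -1.75  8.56] turn [ 0.03 -1.85 -0.02]
```

jog_arm:
  targets:
    - [[-1.45,-1.7,5.3],[0,-1.85,0],0]
    - [[-1.45,-1.7,5.3],[0,-1.85,0],0]
    - [[-1.45,-1.7,5.3],[0,-1.85,0],0]
    - [[-2.3,-1.75,8.6],[0,-1.85,0],0]
    - [[-2.3,-1.75,8.6],[0,-1.85,0],0]
    - [[-2.3,-1.75,8.6],[0,-1.85,0],0]

```text
time: 2.1
tool_pos: [0.5662, 0.1452, 0.1099]
tool_rot: [0.299, -0.004, 0.954, 0.004]
contact_force: [-0.3, 1.2, 0.7]
gripper_width: -0.002
grasp_force: 0.0
```

```bash
python3 - <<'E'
from h import *
s=state();print(s['time'],s['tool_pos'],s['joint_pos'],s['contact_force'])
rows((K,lean(35)),(K-.008*N,lean(35)))
p,d=grab_frame('top');W=cloud('top',d);print(W[241,256])
cv2.imwrite('pics/k.png',cv2.resize(p[130:310,170:350,::-1],(600,600),interpolation=2))
E
```

```text
2.1 [0.5662 0.1452 0.1099] [ 0.164  -0.2579  2.2007 -0.1484  0.6021 -1.3193] [-0.2832  1.1541  0.6563]
shift [-0.12 -0.09  0.51] turn [ 0.04 -0.03  0.  ]
shift [-0.12 -0.09  0.83] turn [ 0.04 -0.03  0.  ]
[0.573  0.1389 0.1132]
```

View pics/k.png

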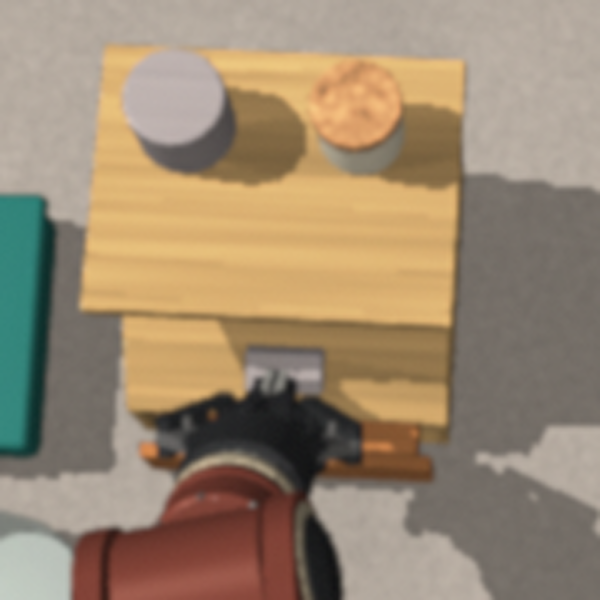

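Fingertips at crop (272,378), over the key (247–325, 348–395). Pressing.

jog_arm:
  targets:
    - [[-0.1,-0.1,0.5],[0,0,0],0]
    - [[-0.1,-0.1,0.7],[0,0,0],0]
    - [[-0.1,-0.1,0.83],[0,0,0],0]
    - [[-0.1,-0.1,0.9],[0,0,0],0]
    - [[-0.1,-0.1,0.9],[0,0,0],0]

```text
time: 2.78
tool_pos: [0.5836, 0.1413, 0.0971]
tool_rot: [0.303, -0.003, 0.953, 0.004]
contact_force: [-2.4, 3.1, 3.9]
gripper_width: -0.003
grasp_force: 2.3
```

```bash
python3 - <<'E'
from h import *
s=state();print(s['tool_pos'],s['contact_force'],np.dot(s['contact_force'],N),(s['tool_pos']-K)@N)
p,d=grab_frame('top');W=cloud('top',d)
def loc(P): 
    a=Q[2];x=P-[Q[0],Q[1],0];return np.stack([x[...,0]*np.cos(a)+x[...,1]*np.sin(a),-x[...,0]*np.sin(a)+x[...,1]*np.cos(a),x[...,2]],-1)
L=loc(W);m=(abs(L[...,2]-.06)<.005)&(L[...,0]<-.1)&(L[...,0]>-.22)&(abs(abs(L[...,1])-.08)<.015);print(m.sum(),np.percentile(L[m][:,0],[1,10,50,90]))
E
```

```text
[0.5836 0.1413 0.0971] [-2.3659  3.0539  3.9026] 4.54223616584573 -0.007559282531965226
59 [-0.1795 -0.1791 -0.175  -0.1704]
```

```bash
cat >> h.py <<'E'
B=np.array([.648,-.2525,.0265]); LB=lean(10); TB=B+.019*LB.as_matrix()[:,2]
E
python3 - <<'E'
from h import *
rows((K+.11*N,lean(35)),([.53,-.12,.22],LB),(TB+[0,0,.1],LB)); print(TB)
E
```

```text
shift [ 0.14  0.1  -4.7 ] turn [ 0.03  0.03 -0.02]
shift [ -1.06 -10.4   -5.35] turn [ 0.04  3.15 -0.01]
shift [ -2.42 -15.76   1.07] turn [ 0.04  3.15 -0.01]
[ 0.6513 -0.2525  0.0078]
```

jog_arm:
  targets:
    - [[0.1,0.1,-4.7],[0,0,0],0]
    - [[0.1,0.1,-4.7],[0,0,0],0]
    - [[-1.0,-10.4,-5.4],[0,3.15,0],0]
    - [[-1.0,-10.4,-5.4],[0,3.15,0],58]
    - [[-1.0,-10.4,-5.4],[0,3.15,0],58]
    - [[-1.0,-10.4,-5.4],[0,3.15,0],58]
    - [[-1.0,-10.4,-5.4],[0,3.15,0],58]
    - [[-2.4,-15.8,1.1],[0,3.15,0],58]

```text
time: 3.82
tool_pos: [0.5646, -0.1603, 0.1896]
tool_rot: [0.089, -0.003, 0.996, 0.001]
contact_force: [1.2, 0.0, 1.0]
gripper_width: 0.577
grasp_force: 0.0
```

```bash
python3 - <<'E'
from h import *
rows((TB+[0,0,.1],LB))
E
```

```text
shift [-2.81 -3.72  3.82] turn [ 0.02  0.03 -0.  ]
```

jog_arm:
  targets:
    - [[-2.8,-3.7,3.8],[0,0,0],58]
    - [[-2.8,-3.7,3.8],[0,0,0],58]
    - [[-2.8,-3.7,3.8],[0,0,0],58]
    - [[-2.8,-3.7,3.8],[0,0,0],58]
    - [[-2.8,-3.7,3.8],[0,0,0],58]

```text
time: 4.45
tool_pos: [0.6489, -0.2496, 0.1043]
tool_rot: [0.086, -0.004, 0.996, 0.003]
contact_force: [0.1, 0.1, -0.5]
gripper_width: 0.577
grasp_force: 0.0
```

```bash
python3 - <<'E'
from h import *
print(state()['tool_pos'])
rows((TB+[0,0,.04],LB),(TB,LB))
p,d=grab_frame('scene'); cv2.imwrite('pics/s2.png',cv2.resize(p[280:430,230:400,::-1],(680,600),interpolation=2))
E
```

```text
[ 0.6489 -0.2496  0.1043]
shift [ 0.29 -0.13  2.24] turn [ 0.04 -0.02  0.  ]
shift [ 0.56 -0.13  3.82] turn [ 0.04 -0.02  0.  ]
```

View pics/s2.png

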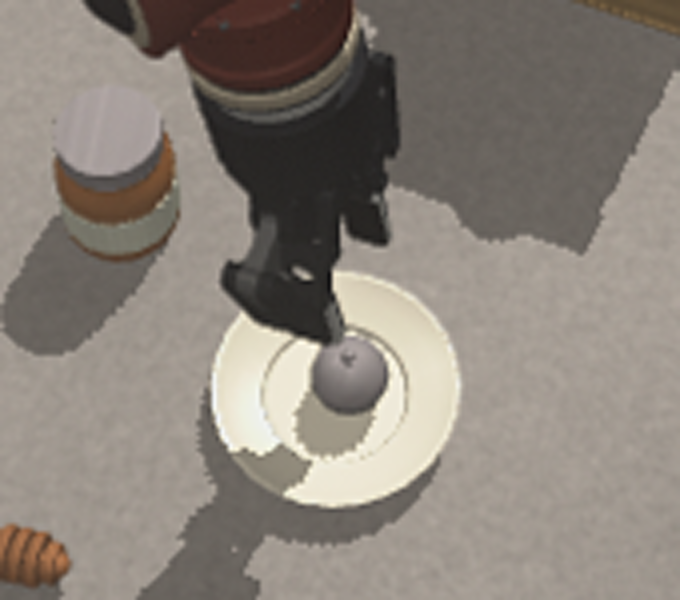

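The fingers stand open above the infuser, which is at crop (348,375) inside the saucer's flat ring. The jar is clear. Descending.

jog_arm:
  targets:
    - [[0.3,-0.1,2.2],[0,0,0],58]
    - [[0.3,-0.1,2.2],[0,0,0],58]
    - [[0.43,-0.12,3.0],[0,0,0],58]
    - [[0.5,-0.13,3.4],[0,0,0],58]
    - [[0.56,-0.13,3.7],[0,0,0],58]
    - [[0.56,-0.13,3.7],[0,0,0],58]

```text
time: 5.25
tool_pos: [0.6512, -0.2534, 0.0102]
tool_rot: [0.086, -0.003, 0.996, 0.003]
contact_force: [-0.2, -0.2, 1.0]
gripper_width: 0.579
grasp_force: 0.0
```

```bash
python3 - <<'E'
from h import *
s=state();print(s['tool_pos'],s['contact_force'])
rows((TB,LB))
p,d=grab_frame('scene'); cv2.imwrite('pics/s3.png',cv2.resize(p[320:420,260:370,::-1],(660,600),interpolation=2))
E
```

```text
[ 0.6512 -0.2534  0.0102] [-0.2387 -0.1604  1.0482]
shift [0.01 0.04 0.09] turn [ 0.04 -0.02 -0.  ]
```

View pics/s3.png

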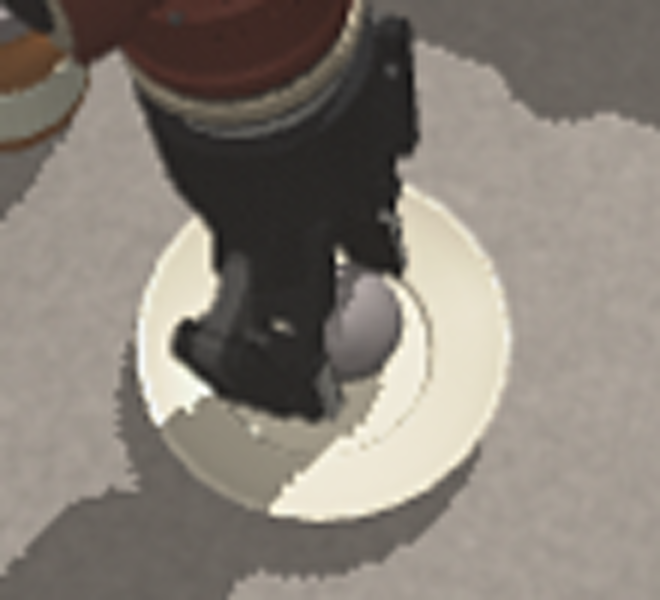

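jog_arm:
  targets:
    - [[0.02,0.04,0.15],[0,0,0],58]
    - [[0.02,0.04,0.15],[0,0,0],40]
    - [[0.02,0.04,0.15],[0,0,0],30]
    - [[0.02,0.04,0.15],[0,0,0],30]
    - [[0.02,0.04,0.15],[0,0,0],30]
    - [[0.02,0.04,0.15],[0,0,0],30]

```text
time: 6.05
tool_pos: [0.6518, -0.2526, 0.0072]
tool_rot: [0.086, -0.003, 0.996, 0.003]
contact_force: [-0.0, -0.2, 2.7]
gripper_width: 0.431
grasp_force: 60.2
```

jog_arm:
  targets:
    - [[0,0,-0.2],[0,0,0],30]
    - [[0.07,0,-0.6],[0,0,0],30]
    - [[0.2,0,-1.2],[0,0,0],30]
    - [[0.2,0,-1.2],[0,0,0],30]

```text
time: 6.55
tool_pos: [0.6423, -0.2535, 0.038]
tool_rot: [0.088, -0.003, 0.996, 0.002]
contact_force: [-0.2, 0.4, -1.0]
gripper_width: 0.434
grasp_force: 60.1
```

```bash
python3 - <<'E'
from h import *
s=state();print(s['tool_pos'],s['contact_force'],s['gripper_width'])
p,d=grab_frame('scene'); cv2.imwrite('pics/s4.png',cv2.resize(p[300:420,250:380,::-1],(650,600),interpolation=2))
E
```

```text
[ 0.6423 -0.2535  0.038 ] [-0.1983  0.3991 -0.9712] 0.43379841153751264
```

View pics/s4.png

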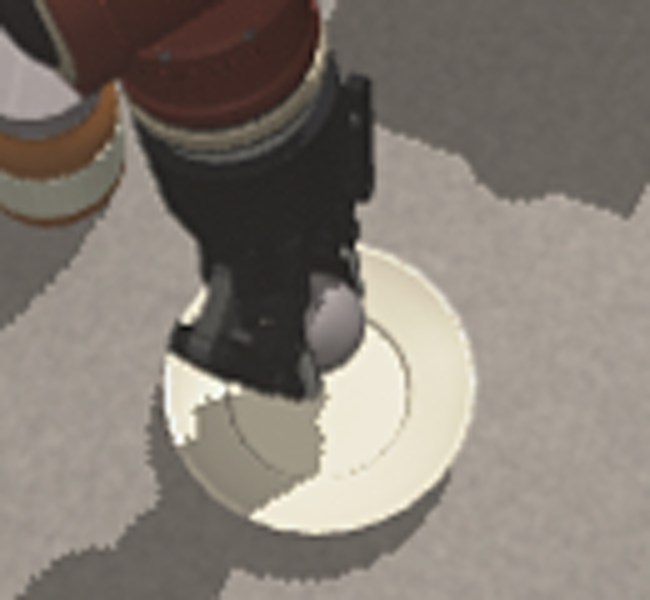

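The infuser is held and clear of the saucer, which has not moved.

```bash
cat >> h.py <<'E'
TP=org([-.136,0,.0142])+[.0037,0,0]
E
python3 - <<'E'
from h import *
rows(([.62,-.25,.16],LB),([.50,-.1,.18],LB),([.49,.142,.16],LB),([TP[0],TP[1],.10],LB),([TP[0],TP[1],.03],LB));print(TP)
E
```

```text
shift [ 0.01  0.15 -5.  ] turn [ 0.03 -0.   -0.  ]
shift [ 4.56  6.19 -6.59] turn [ 0.03 -0.   -0.  ]
shift [ 5.04 15.87 -5.82] turn [ 0.03 -0.   -0.  ]
shift [ 4.38 15.85 -3.27] turn [ 0.03 -0.   -0.  ]
shift [ 4.87 15.84 -0.51] turn [ 0.03 -0.   -0.  ]
[0.5172 0.142  0.0142]
```

jog_arm:
  targets:
    - [[0,0.1,-2.3],[0,0,0],30]
    - [[0,0.1,-4.5],[0,0,0],30]
    - [[1.5,2.0,-5.7],[0,0,0],30]
    - [[3.0,4.0,-6.2],[0,0,0],30]
    - [[4.5,6.2,-6.6],[0,0,0],30]
    - [[4.7,8.5,-6.4],[0,0,0],30]
    - [[4.8,10.8,-6.2],[0,0,0],30]
    - [[4.9,13.2,-6.0],[0,0,0],30]

```text
time: 7.6
tool_pos: [0.4921, 0.0774, 0.1638]
tool_rot: [0.087, -0.003, 0.996, 0.003]
contact_force: [0.8, 1.1, 0.3]
gripper_width: 0.435
grasp_force: 60.4
```

```bash
python3 - <<'E'
from h import *
s=state();print(s['tool_pos'],s['gripper_width'])
rows(([.49,.142,.16],LB),([TP[0],TP[1],.10],LB),([TP[0],TP[1],.04],LB))
E
```

```text
[0.4921 0.0774 0.1638] 0.43499651608857626
shift [0.09 2.58 0.15] turn [ 0.03 -0.01 -0.01]
shift [-0.56  2.56  2.7 ] turn [ 0.03 -0.01 -0.01]
shift [-0.15  2.55  5.07] turn [ 0.03 -0.01 -0.01]
```

jog_arm:
  targets:
    - [[0.1,1.5,0.1],[0,0,0],30]
    - [[0.1,2.6,0.15],[0,0,0],30]
    - [[-0.3,2.55,1.4],[0,0,0],30]
    - [[-0.55,2.55,2.7],[0,0,0],30]
    - [[-0.35,2.55,3.9],[0,0,0],30]
    - [[-0.15,2.55,5.0],[0,0,0],30]
    - [[-0.15,2.55,5.0],[0,0,0],30]
    - [[-0.15,2.55,5.0],[0,0,0],30]

```text
time: 8.6
tool_pos: [0.5181, 0.1403, 0.0427]
tool_rot: [0.087, -0.003, 0.996, 0.003]
contact_force: [-0.0, -0.2, -0.2]
gripper_width: 0.435
grasp_force: 60.4
```

```bash
python3 - <<'E'
from h import *
s=state();print(s['tool_pos'],s['gripper_width'],s['contact_force'])
rows((TP+[0,0,.004],LB),(TP,LB))
p,d=grab_frame('scene'); cv2.imwrite('pics/s5.png',cv2.resize(p[150:300,270:430,::-1],(640,600),interpolation=2))
E
```

```text
[0.5181 0.1403 0.0427] 0.4353970480860911 [-0.0108 -0.2137 -0.2257]
shift [0.21 0.07 0.96] turn [ 0.04 -0.   -0.  ]
shift [0.23 0.06 1.12] turn [ 0.04 -0.   -0.  ]
```

View pics/s5.png

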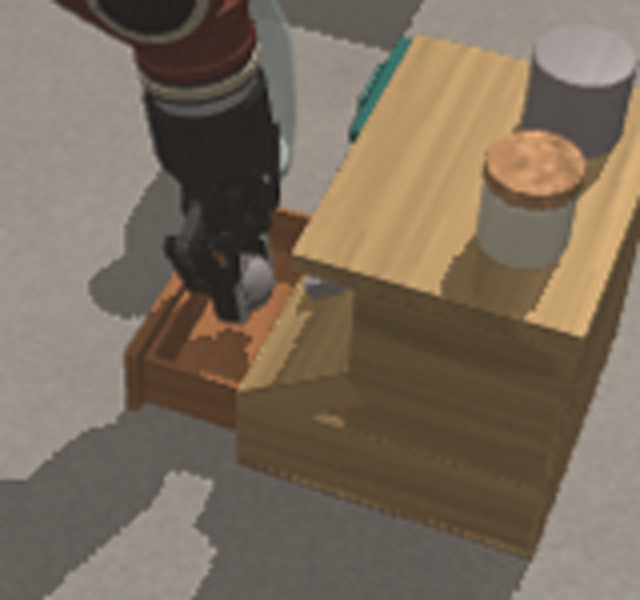

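The infuser, at crop (255,280), is held over the open tray, clear of the front and sides. Lowering it gently.

jog_arm:
  targets:
    - [[0.1,0.07,0.5],[0,0,0],30]
    - [[0.2,0.07,0.9],[0,0,0],30]
    - [[0.2,0.07,1.0],[0,0,0],30]
    - [[0.2,0.07,1.06],[0,0,0],30]
    - [[0.2,0.07,1.06],[0,0,0],30]

```text
time: 9.28
tool_pos: [0.5172, 0.142, 0.0148]
tool_rot: [0.086, -0.003, 0.996, 0.003]
contact_force: [-0.2, 0.9, 0.3]
gripper_width: 0.433
grasp_force: 60.4
```

jog_arm:
  targets:
    - [[0,0,0.03],[0,0,0],30]
    - [[0,0,0.05],[0,0,0],30]
    - [[0,0,0.05],[0,0,0],30]

```text
time: 9.65
tool_pos: [0.5177, 0.1421, 0.0141]
tool_rot: [0.086, -0.003, 0.996, 0.003]
contact_force: [-1.8, -0.2, 3.9]
gripper_width: 0.438
grasp_force: 60.8
```

Touching the floor with about 4 N. Releasing, then rising along the tool axis.

jog_arm:
  targets:
    - [[0,0,0],[0,0,0],50]
    - [[0,0,0],[0,0,0],58]
    - [[0,0,0],[0,0,0],65]
    - [[0,0,0],[0,0,0],65]
    - [[0,0,-1],[0,0,0],65]
    - [[0,0,-3],[0,0,0],65]
    - [[0,0,-5],[0,0,0],65]
    - [[0,0,-6],[0,0,0],65]

```text
time: 10.65
tool_pos: [0.4926, 0.1414, 0.165]
tool_rot: [0.089, -0.003, 0.996, 0.003]
contact_force: [0.4, 0.5, -0.4]
gripper_width: 0.653
grasp_force: 0.0
```

```bash
cat >> h.py <<'E'
F=lambda tr,z=.035: org([-.0995-tr,0,z])  # tray face at opening tr
def loc(P): 
    a=Q[2];x=P-[Q[0],Q[1],0];return np.stack([x[...,0]*np.cos(a)+x[...,1]*np.sin(a),-x[...,0]*np.sin(a)+x[...,1]*np.cos(a),x[...,2]],-1)
E
python3 - <<'E'
from h import *
s=state();print(s['tool_pos'],s['gripper_width'],s['contact_force'])
L20=lean(20)
rows((F(.16,.17),L20),(F(.14,.033),L20)); print(F(.14,.033),F(.08))
for n in('scene','top'):
    p,d=grab_frame(n); L=loc(cloud(n,d)); b=L[(L[...,0]>-.165)&(L[...,0]<-.103)&(abs(L[...,1])<.07)&(L[...,2]>.022)&(L[...,2]<.056)]; print(len(b),np.median(b,0),b.max(0),b.min(0))
    if n=='scene': cv2.imwrite('pics/s6.png',cv2.resize(p[150:300,270:430,::-1],(640,600),interpolation=2))
E
```

```text
[0.4926 0.1414 0.165 ] 0.6530210128205084 [ 0.4374  0.5325 -0.4044]
shift [ 4.01  0.02 -0.92] turn [ 0.04 -1.23 -0.01]
shift [ 4.19 -0.01  4.61] turn [ 0.04 -1.23 -0.01]
[0.41   0.1413 0.033 ] [0.47   0.1417 0.035 ]
164 [-0.1317 -0.0111  0.0397] [-0.1149  0.0114  0.0527] [-0.154  -0.0229  0.0221]
  return _methods._mean(a, axis=axis, dtype=dtype,
  ret = um.true_divide(
Traceback (most recent call last):
ValueError: zero-size array to reduction operation maximum which has no identity
```

View pics/s6.png

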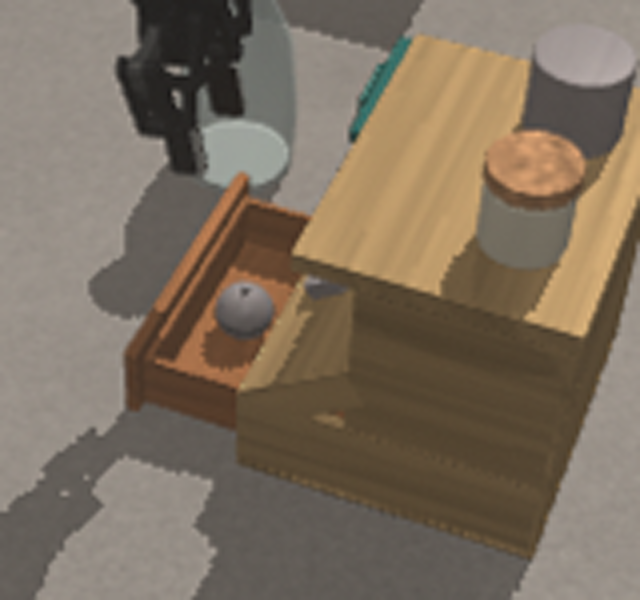

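The infuser sits upright in the tray at crop (245,308). Next: fingers shut, in front of the tray.

jog_arm:
  targets:
    - [[2.2,0,-0.9],[0,-0.6,0],0]
    - [[4.0,0,-0.9],[0,-1.23,0],0]
    - [[4.0,0,-0.9],[0,-1.23,0],0]
    - [[4.1,0,1.4],[0,-1.23,0],0]
    - [[4.15,0,3.6],[0,-1.23,0],0]
    - [[4.2,0,4.6],[0,-1.23,0],0]
    - [[4.2,0,4.6],[0,-1.23,0],0]
    - [[4.2,0,4.6],[0,-1.23,0],0]

```text
time: 11.75
tool_pos: [0.409, 0.1413, 0.0309]
tool_rot: [0.172, -0.003, 0.985, 0.003]
contact_force: [0.7, 0.7, 0.3]
gripper_width: 0.0
grasp_force: 0.0
```

```bash
python3 - <<'E'
from h import *
s=state();print(s['tool_pos'],s['joint_pos'],s['contact_force'])
L20=lean(20)
for t in (.096,.085,.045,.03): rows((F(t,.033)-[.010,0,0],L20))
E
```

```text
[0.409  0.1413 0.0309] [ 0.1998 -0.4562  2.4294 -0.0818  0.8301 -1.3321] [0.6595 0.6766 0.3254]
shift [-1.35  0.    0.39] turn [ 0.03 -0.03 -0.01]
shift [-1.76  0.    0.54] turn [ 0.03 -0.03 -0.01]
shift [-3.27  0.    1.08] turn [ 0.03 -0.03 -0.01]
shift [-3.83  0.    1.29] turn [ 0.03 -0.03 -0.01]
```

jog_arm:
  targets:
    - [[-0.78,0,0.2],[0,0,0],0]
    - [[-1.53,0,0.47],[0,0,0],0]
    - [[-1.72,0,0.54],[0,0,0],0]
    - [[-1.9,0,0.6],[0,0,0],0]
    - [[-2.1,0,0.67],[0,0,0],0]
    - [[-2.3,0,0.75],[0,0,0],0]

```text
time: 12.5
tool_pos: [0.4679, 0.1417, 0.0316]
tool_rot: [0.171, -0.003, 0.985, 0.003]
contact_force: [-2.7, 0.2, 3.0]
gripper_width: -0.001
grasp_force: 1.7
```

```bash
cat >> h.py <<'E'
def tray():
    p,d=grab_frame('top');L=loc(cloud('top',d));m=(abs(L[...,2]-.06)<.005)&(L[...,0]<-.1)&(L[...,0]>-.22)&(abs(abs(L[...,1])-.08)<.015)
    return m.sum(),np.percentile(L[m][:,0],[1,10,50])
E
python3 - <<'E'
from h import *
s=state();print(s['tool_pos'],s['contact_force'],F(.08),tray())
E
```

```text
[0.4679 0.1417 0.0316] [-2.68    0.1888  2.9617] [0.47   0.1417 0.035 ] (np.int64(124), array([-0.1729, -0.1721, -0.1679]))
```

jog_arm:
  targets:
    - [[-0.22,0,0.08],[0,0,0],0]
    - [[-0.44,0,0.16],[0,0,0],0]
    - [[-0.66,0,0.24],[0,0,0],0]
    - [[-0.88,0,0.32],[0,0,0],0]
    - [[-1.1,0,0.4],[0,0,0],0]
    - [[-1.3,0,0.47],[0,0,0],0]

```text
time: 13.3
tool_pos: [0.5029, 0.1418, 0.0313]
tool_rot: [0.171, -0.003, 0.985, 0.003]
contact_force: [-4.1, -0.3, 2.2]
gripper_width: -0.002
grasp_force: 2.3
```

jog_arm:
  targets:
    - [[-0.1,0,0.04],[0,0,0],0]
    - [[-0.2,0,0.07],[0,0,0],0]
    - [[-0.3,0,0.11],[0,0,0],0]
    - [[-0.38,0,0.14],[0,0,0],0]

```text
time: 13.8
tool_pos: [0.5124, 0.1418, 0.0312]
tool_rot: [0.17, -0.003, 0.985, 0.003]
contact_force: [-8.0, -0.4, 3.6]
gripper_width: 0.0
grasp_force: 3.7
```

jog_arm:
  targets:
    - [[-0.05,0,0.02],[0,0,0],0]
    - [[-0.1,0,0.04],[0,0,0],0]
    - [[-0.15,0,0.055],[0,0,0],0]
    - [[-0.2,0,0.07],[0,0,0],0]

```text
time: 14.3
tool_pos: [0.5181, 0.1419, 0.0313]
tool_rot: [0.171, -0.003, 0.985, 0.003]
contact_force: [-4.7, -0.8, 0.6]
gripper_width: -0.001
grasp_force: 2.3
```

```bash
python3 - <<'E'
from h import *
s=state();print(s['tool_pos'],s['contact_force'],F(.0),tray(),s['time'])
E
```

```text
[0.5181 0.1419 0.0313] [-4.6734 -0.7513  0.575 ] [0.55   0.1422 0.035 ] (np.int64(116), array([-0.1233, -0.1218, -0.1177])) 14.3
```

jog_arm:
  targets:
    - [[-0.1,0,0.035],[0,0,0],0]
    - [[-0.19,0,0.07],[0,0,0],0]
    - [[-0.28,0,0.1],[0,0,0],0]
    - [[-0.36,0,0.13],[0,0,0],0]
    - [[-0.36,0,0.13],[0,0,0],0]

```text
time: 14.98
tool_pos: [0.5279, 0.142, 0.0313]
tool_rot: [0.171, -0.003, 0.985, 0.003]
contact_force: [-4.6, -0.5, -0.5]
gripper_width: -0.001
grasp_force: 2.0
```

jog_arm:
  targets:
    - [[-0.02,0,0.007],[0,0,0],0]
    - [[-0.04,0,0.014],[0,0,0],0]
    - [[-0.06,0,0.02],[0,0,0],0]
    - [[-0.06,0,0.02],[0,0,0],0]

```text
time: 15.48
tool_pos: [0.5292, 0.142, 0.0313]
tool_rot: [0.171, -0.003, 0.985, 0.003]
contact_force: [-5.0, -1.2, 0.6]
gripper_width: 0.002
grasp_force: 2.3
```

jog_arm:
  targets:
    - [[-0.03,0,0.01],[0,0,0],0]
    - [[-0.06,0,0.02],[0,0,0],0]
    - [[-0.09,0,0.03],[0,0,0],0]
    - [[-0.09,0,0.03],[0,0,0],0]

```text
time: 15.98
tool_pos: [0.5315, 0.142, 0.0313]
tool_rot: [0.171, -0.003, 0.985, 0.003]
contact_force: [-4.5, -1.6, -0.5]
gripper_width: 0.0
grasp_force: 2.3
```

jog_arm:
  targets:
    - [[-0.02,0,0.007],[0,0,0],0]
    - [[-0.04,0,0.014],[0,0,0],0]
    - [[-0.06,0,0.02],[0,0,0],0]
    - [[-0.06,0,0.02],[0,0,0],0]

```text
time: 16.48
tool_pos: [0.5331, 0.142, 0.0314]
tool_rot: [0.171, -0.003, 0.985, 0.003]
contact_force: [-4.6, -1.1, -1.4]
gripper_width: 0.002
grasp_force: 2.4
```

jog_arm:
  targets:
    - [[-0.02,0,0.007],[0,0,0],0]
    - [[-0.04,0,0.014],[0,0,0],0]
    - [[-0.06,0,0.02],[0,0,0],0]
    - [[-0.06,0,0.02],[0,0,0],0]

```text
time: 16.98
tool_pos: [0.5346, 0.142, 0.0314]
tool_rot: [0.171, -0.003, 0.985, 0.003]
contact_force: [-4.4, -0.9, -0.8]
gripper_width: 0.003
grasp_force: 2.4
```

jog_arm:
  targets:
    - [[-0.02,0,0.007],[0,0,0],0]
    - [[-0.04,0,0.014],[0,0,0],0]
    - [[-0.06,0,0.02],[0,0,0],0]
    - [[-0.06,0,0.02],[0,0,0],0]

```text
time: 17.48
tool_pos: [0.536, 0.142, 0.0313]
tool_rot: [0.171, -0.003, 0.985, 0.003]
contact_force: [-6.2, -2.1, 0.2]
gripper_width: 0.0
grasp_force: 3.0
```

jog_arm:
  targets:
    - [[-0.02,0,0.007],[0,0,0],0]
    - [[-0.04,0,0.014],[0,0,0],0]
    - [[-0.06,0,0.02],[0,0,0],0]
    - [[-0.06,0,0.02],[0,0,0],0]

```text
time: 17.98
tool_pos: [0.5375, 0.142, 0.0313]
tool_rot: [0.17, -0.003, 0.985, 0.003]
contact_force: [-6.0, -1.5, 0.6]
gripper_width: 0.006
grasp_force: 3.2
```

```bash
python3 - <<'E'
from h import *
s=state();print(s['tool_pos'],s['contact_force'],F(.0),s['time'])
p,d=grab_frame('top');L=loc(cloud('top',d))
m=(abs(L[...,2]-.06)<.006)&(L[...,0]<-.09)&(L[...,0]>-.22)&(abs(abs(L[...,1])-.075)<.02);print(m.sum(),np.percentile(L[m][:,0],[1,10,50]))
E
```

```text
[0.5375 0.142  0.0313] [-6.004  -1.4676  0.5766] [0.55   0.1422 0.035 ] 17.975
155 [-0.1043 -0.1034 -0.1   ]
```

jog_arm:
  targets:
    - [[-0.02,0,0.007],[0,0,0],0]
    - [[-0.04,0,0.014],[0,0,0],0]
    - [[-0.06,0,0.02],[0,0,0],0]
    - [[-0.06,0,0.02],[0,0,0],0]

```text
time: 18.52
tool_pos: [0.539, 0.142, 0.0313]
tool_rot: [0.17, -0.003, 0.985, 0.003]
contact_force: [-7.1, -2.3, 0.2]
gripper_width: 0.005
grasp_force: 3.4
```

jog_arm:
  targets:
    - [[-0.02,0,0.007],[0,0,0],0]
    - [[-0.04,0,0.014],[0,0,0],0]
    - [[-0.06,0,0.02],[0,0,0],0]
    - [[-0.06,0,0.02],[0,0,0],0]

```text
time: 19.02
tool_pos: [0.5405, 0.142, 0.0313]
tool_rot: [0.17, -0.003, 0.985, 0.003]
contact_force: [-7.1, -1.8, 1.0]
gripper_width: -0.002
grasp_force: 3.7
```

jog_arm:
  targets:
    - [[-0.02,0,0.007],[0,0,0],0]
    - [[-0.04,0,0.014],[0,0,0],0]
    - [[-0.04,0,0.014],[0,0,0],0]
    - [[-0.04,0,0.014],[0,0,0],0]

```text
time: 19.52
tool_pos: [0.5414, 0.142, 0.0313]
tool_rot: [0.17, -0.003, 0.985, 0.003]
contact_force: [-7.5, -1.2, 0.3]
gripper_width: -0.005
grasp_force: 3.8
```

jog_arm:
  targets:
    - [[-0.02,0,0.007],[0,0,0],0]
    - [[-0.04,0,0.014],[0,0,0],0]
    - [[-0.04,0,0.014],[0,0,0],0]
    - [[-0.04,0,0.014],[0,0,0],0]

```text
time: 20.02
tool_pos: [0.5426, 0.142, 0.0313]
tool_rot: [0.17, -0.003, 0.985, 0.003]
contact_force: [-7.5, -1.6, 0.3]
gripper_width: -0.002
grasp_force: 3.6
```

jog_arm:
  targets:
    - [[-0.02,0,0.007],[0,0,0],0]
    - [[-0.04,0,0.014],[0,0,0],0]
    - [[-0.04,0,0.014],[0,0,0],0]
    - [[-0.04,0,0.014],[0,0,0],0]

```text
time: 20.52
tool_pos: [0.5439, 0.142, 0.0314]
tool_rot: [0.171, -0.003, 0.985, 0.003]
contact_force: [-5.3, -1.0, -1.6]
gripper_width: -0.001
grasp_force: 2.6
```

The push dropped from 7.5 to 5.3 N, which looks like the home click. I'll go half a millimetre more, then back away.

jog_arm:
  targets:
    - [[-0.02,0,0.007],[0,0,0],0]
    - [[-0.02,0,0.007],[0,0,0],0]
    - [[-0.02,0,0.007],[0,0,0],0]

```text
time: 20.9
tool_pos: [0.5446, 0.142, 0.0314]
tool_rot: [0.171, -0.003, 0.985, 0.003]
contact_force: [-4.2, -2.4, -2.7]
gripper_width: -0.0
grasp_force: 2.3
```

jog_arm:
  targets:
    - [[0.04,0,-0.014],[0,0,0],0]
    - [[0.08,0,-0.03],[0,0,0],0]
    - [[0.15,0,-0.05],[0,0,0],0]
    - [[0.3,0,-0.1],[0,0,0],0]
    - [[1.5,0,-0.5],[0,0,0],0]
    - [[2.8,0,-1.0],[0,0,0],0]
    - [[3.4,0,-3.0],[0,0,0],0]
    - [[3.5,0,-5.0],[0,0,0],0]

```text
time: 21.9
tool_pos: [0.4187, 0.1408, 0.12]
tool_rot: [0.171, -0.003, 0.985, 0.003]
contact_force: [1.1, -0.2, 0.5]
gripper_width: -0.001
grasp_force: 0.0
```

```bash
python3 - <<'E'
from h import *
s=state();print(s['tool_pos'],s['contact_force'],s['time'])
p,d=grab_frame('top');L=loc(cloud('top',d))
m=(abs(L[...,2]-.06)<.006)&(L[...,0]<-.09)&(L[...,0]>-.22)&(abs(abs(L[...,1])-.075)<.02);print(m.sum(),np.percentile(L[m][:,0],[1,10,50]))
p,d=grab_frame('scene'); cv2.imwrite('pics/s9.png',p[:,:,::-1])
E
```

```text
[0.4187 0.1408 0.12  ] [ 1.1088 -0.2458  0.4775] 21.9
52 [-0.0975 -0.097  -0.0963]
```

View pics/s9.png

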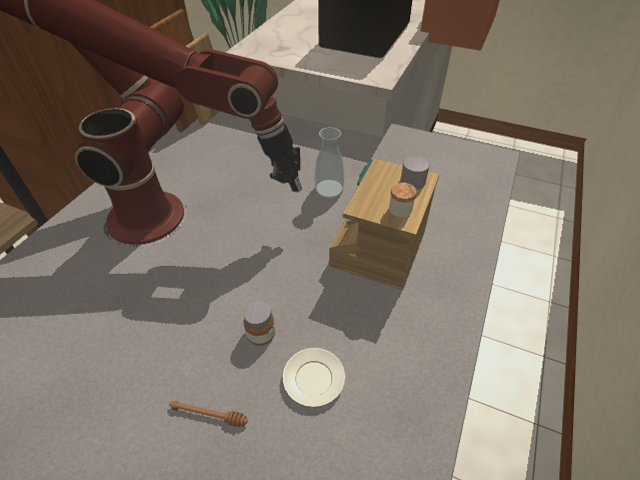

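The tray is shut flush at (340,245) and stays in by itself. The saucer (314,378), jar, dipper and carafe are where they were, and the arm is clear.

```bash
python3 -c "
from plant import *
print(job_done())"
```

```text
the job is handed in; nothing more can be done
None
```

The infuser is in the tray, which clicked fully home and stayed shut after I backed away; the highest push force I read was about 9 N, nothing else on the worktop visibly moved, and the job was handed in at about 22 s.

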